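Slide the battery pack home in the bedside radio

ROBOT

A 7-joint arm with a two-finger parallel gripper is mounted at the origin on the work surface. World frame = base frame: x ahead of the robot, y to its left, z up, the work surface at z = 0. Lengths are in m, angles in rad, forces in N, time in s.
With the tool pointing down it reaches from about 0.425 to 0.875 m from the base axis. Payload 8.4 kg.
Tool frame: the origin (TCP) lies midway between the tips of the shut fingers; the grasp point (between the pads) lies 19 mm behind it; z points along the fingers, y is the line along which they close (so a half turn about z gives the same grasp; the last joint's range is limited). The gripper opens to 87 mm and grips with 3 to 60 N. Pads are 19 mm wide; open, the fingers measure 117 mm over their backs; the gripper's body (75 mm by 190 mm) begins 51 mm behind the grasp point.
Start: joints at [-1.384, 0.333, 0.04, 1.465, -0.013, 1.343, -0.059], TCP at [0.183, 0.624, 0.223] pointing down, gripper open.
Joint ranges: [-2.58, 2.58], [-0.38, 2.09], [-1.3, 1.39], [0.25, 2.4], [-1.5, 4.64], [0.08, 2.09], [-2.65, 2.65]. Speed limits (rad/s): [2.22, 2.22, 2.79, 2.79, 3.14, 3.14, 3.14].

INTERFACE

Orientations are given as a unit quaternion [x, y, z, w].
In Python, from bench import manip gives the robot as it stands. The module is installed in compiled form; this text tells all that it offers. Calls block until the motion is done:
- manip.movep(position, orientation): joint-space move of the TCP to a pose.
- manip.move_straight(position, rot=None, v=0.15): straight line of the TCP; rot=None keeps the orientation; v is the mean speed in m/s.
- manip.move_joints(angles): joint-space move.
- manip.ungrasp() and manip.clamp(strength=None): open the fingers fully, or close them until they stop; strength is the grip in N (None keeps the last).
- manip.pause(seconds).
- manip.inverse_kinematics(position, orientation): joint angles nearest the present ones, or None.
- manip.grab_frame(name): name is "scene" or "top" or "wrist"; returns the picture (420x560x3 uint8, red, green, blue); there is no depth.
- manip.camera_params(name): a dict with "mtx" (3x3 intrinsics, pixels), "R" (3x3) and "t" (3): a world point X has camera coordinates R X + t. Camera axes: x right, y down, z forward; pixel columns grow to the right and rows downward; lengths in m; the calibration is good to about 2 mm. A picture is of the moment at which its call begins: read the wrist's pose just before it. camera_params takes no time and is no camera call; for the wrist camera it gives the pose at the moment of the call.
A pose or a line that the arm cannot do raises manip.IKError and nothing moves.
- manip.job_done(): hands the job in; it is judged then, once.
Readings, each from a call of its own:
- manip.read_time(): time.
- manip.read_qpos(): joint angles.
- manip.read_qvel(): joint speeds.
- manip.read_joint_torque(): joint torques, N m.
- manip.read_tool_pos(): TCP position.
- manip.read_tcp_rot(): TCP orientation.
- manip.read_ft_force(): force on the tool from outside, world axes, zero at the start.
- manip.read_moment(): the same for the moment, N m.
- manip.read_gripper_width(): opening from 0.0 (shut) to 1.0 (fully open).
- manip.read_grasp_force(): force on a finger pad.
Only numpy, scipy, OpenCV 4.12 (cv2) and the standard library are available. Lean on these libraries where they do the work, as an engineer would, in place of code of your own. Each camera call takes 0.05 s, during which the arm holds its last target. There are 200 camera calls.

TASK

Pick up the grey battery pack and slide it nose first, lying flat, into the battery bay in the back of the bedside radio. A spring inside rubs on it partway, so keep sliding until it is fully home, press it firmly against the solid stop (about 15 N of push, never over 25 N), and let go of it there. Leave the mug, the jar and the plant where they stand.

Things in the scene. Friction and masses are not known exactly. Their poses are not given: they have to be found in the camera images.
- pack: Loose grey plastic battery pack, 0.13 to 0.23 kg, flat on the table. Body 80 mm long (own x) x 44 wide (y) x 26 high; behind it a grip tab 16 mm wide, 26 high. Origin: centre of the body's underside. Own +x points to the nose (x = +40 mm), which goes in first; the body ends at x = -40 mm, the tab at x = -80 mm. Centre of mass about 10 mm behind the origin.
- radio: Low radio in a brown wooden case, fixed to the table: 140 mm deep (own x) x 220 wide x 58 high. Origin: centre of its underside. Front with grille and dial faces own +x; its back, with the battery bay, faces own -x, towards the robot. A black loading ledge at the foot of the back sticks out 60 mm, is 100 mm wide, its top 6 mm above the table, level with the bay's floor.
- mouth (a point): Centre of the bay's mouth, at floor height in the plane of the radio's back, 6 mm above the table; axes as the radio's: the pack slides in along +x. Bay 46.4 mm wide, 28.5 high; its sides flare out 7 mm each over the first 12 mm. The stop's depth differs: when home the nose is 82 to 94 mm inside the mouth and 26 to 38 mm of the tab stands out.
- shoe (a point): Tip of a rounded spring shoe inside the bay, hidden, 55 mm in from the mouth, in the side wall towards the radio's own +y, standing 4 mm proud. It bears sideways on the pack with 3 to 4 N once the nose is about 45 mm in: getting past it takes some 4 to 8 N, sliding on 2 to 5 N (more if the pack is pressed down). It is not the stop. It holds the pack where it is left.
- contact (a joint): Hidden spring contact block at the blind end of the bay: 0 when free, up to 0.004 (m) as the nose pushes it (0.5 to 1 N); at 0.004 it meets the solid stop and resistance rises steeply, to 15 N within about 1 mm. A push of 15 N at the tool there, if only for 0.03 s, presses the pack home; over 25 N of push is forcing.
- mug: Bystander: white mug with blue bands, 82 mm across, 90 mm high; origin at the centre of its underside.
- diffuser: Bystander: glass jar with a wooden cap, 60 mm across, 85 mm high; origin at the centre of its underside.
- plant: Bystander: potted plant, about 110 mm across and 130 mm high; origin at the centre of its underside.
Mind the look-alikes: they are no part of the job. There is more than one size of the pack; the one meant has the size given above.

How it is judged:
On the way, in this order (a step that is already met when the one before it is completed fails the run):
1. the pack's nose is at least 15 mm inside the bay, the pack lying flat (x of pack in the frame of mouth above -0.025 m and y of pack in the frame of mouth between -0.006 and 0.006 m and angle between pack's own z axis and vertical below 0.15 rad), for 0.1 s.
2. the pack is pressed home: contact block in by at least 3 mm of its 4 mm, with at least 16 N between pack and radio (the shoe's squeeze of about 8 N included), for 0.03 s (value of joint contact above 0.003 m and x of pack in the frame of mouth above 0.038 m and contact force between pack and radio above 16 N), for 0.03 s.
At the end, for the whole second after the job is handed in: The pack lies flat (within 0.08 rad) and straight (within 0.08 rad, 4 mm sideways) in the bay, nose first, at rest, and still holds the contact block in by at least 2.5 mm of its 4 mm (value of joint contact above 0.0025 m and x of pack in the frame of mouth above 0.038 m and y of pack in the frame of mouth between -0.004 and 0.004 m and angle between the x axis of pack and the x axis of radio, either way round below 0.08 rad and angle between pack's own z axis and vertical below 0.08 rad and linear speed of pack below 0.01 m/s); the robot touches nothing.
It fails at once if the pack is forced: more than 40 N between pack and radio, all contacts counted (a push of 25 N, with the shoe's squeeze and the weight, stays below) (contact force between pack and radio above 40 N).
It fails at once if a bystander is moved by more than 20 mm (distance of any of mug, diffuser, plant from where it was at the start of the episode above 0.02 m).
It also fails if it takes over 64 s, if anything falls off the work surface, if the arm or the gripper's body presses on something with over 40 N, if the wrist force passes 120 N, or if a joint passes its speed limit or range.

## Working session

There is one attempt and no reset: what is moved stays moved. The work goes in short steps, each a Python script; the robot and the scene stay as the last script left them, time stands still between calls to the robot, and variables do not carry over. Pictures are saved under pics/ and viewed, at most 10 in all, crops included, and the job is handed in when it is done.

```bash
mkdir -p pics; cat > h.py <<'E'
from bench import manip as m
import numpy as np, cv2
from scipy.spatial.transform import Rotation as R
def px2w(cam,u,v,z):
    K,Rm,t=[np.array(cam[k]) for k in("mtx","R","t")]
    d=Rm.T@np.linalg.inv(K)@[u,v,1]; c=-Rm.T@t.ravel()
    return c+d*(z-c[2])/d[2]
def w2px(cam,X):
    K,Rm,t=[np.array(cam[k]) for k in("mtx","R","t")]
    p=K@(Rm@np.array(X)+t.ravel()); return p[:2]/p[2]
def snap(n,f,crop=None,s=1):
    im=m.grab_frame(n)[:,:,::-1]
    if crop: a,b,c,d=crop; im=im[b:d,a:c]
    cv2.imwrite(f,cv2.resize(im,None,fx=s,fy=s,interpolation=cv2.INTER_CUBIC)); return im
def down(yaw): # tool x at yaw, z down
    return (R.from_euler('z',yaw)*R.from_euler('x',np.pi)).as_quat()
E
python3 - <<'E'
from h import *
snap("top","pics/top.png",None,1.4);snap("scene","pics/scene.png",None,1.4)
c=m.camera_params("top");print(c);print(-np.array(c["R"]).T@np.array(c["t"]))
print(m.read_tcp_rot(),m.read_tool_pos(),m.read_time(),m.read_ft_force())
E
```

```text
{'mtx': array([[536.52764905,   0.        , 278.50828982],
       [  0.        , 536.52764905, 201.03278302],
       [  0.        ,   0.        ,   1.        ]]), 'R': array([[-0.01443441, -0.99982579, -0.011834  ],
       [-0.99341107,  0.01568552, -0.11352712],
       [ 0.11369296,  0.01011733, -0.99346442]]), 't': array([-0.02490336,  0.50264409,  1.43212586])}
[ 0.3361501  -0.04727254  1.47953511]
[ 1.42433932e-01  9.89804027e-01 -7.48505622e-04 -5.08002837e-05] [0.18316512 0.62321299 0.22173882] 0.1 [ 1.1706395  -0.41441063 -0.80152481]
```

View pics/top.png

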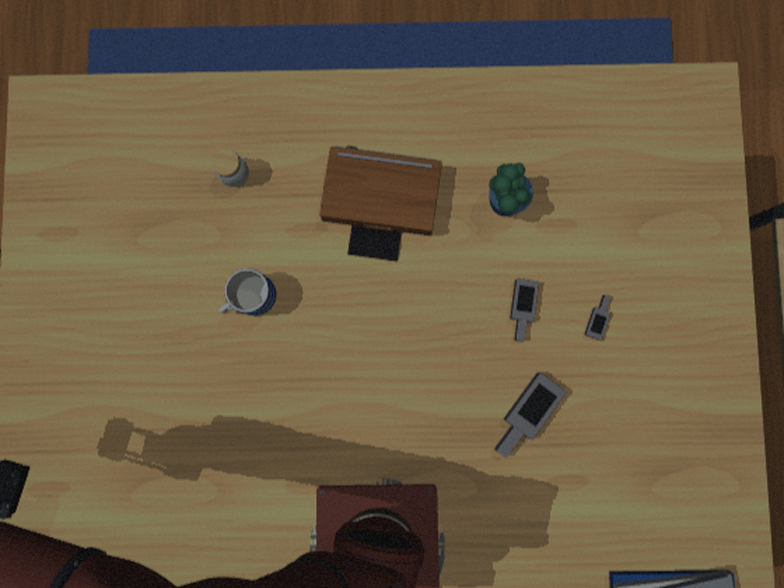

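View pics/scene.png

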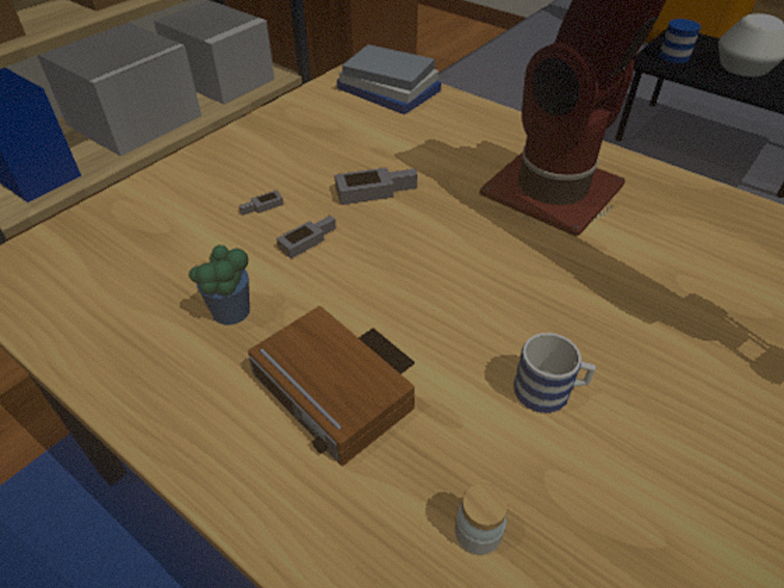

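The pictures show the radio at (380,190) in the top view with its ledge at (375,243). The packs are at (525,300) (middle size, about 60 px ≈ 120 mm, so the right one), (533,410) (too large) and (598,318) (too small). Next I take closer crops.

```bash
python3 - <<'E'
from h import *
im=m.grab_frame("top")[:,:,::-1]
a=cv2.resize(im[100:190,225:320],None,fx=5,fy=5,interpolation=cv2.INTER_CUBIC)   # radio 475x450
b=cv2.resize(im[195:248,355:395],None,fx=8,fy=8,interpolation=cv2.INTER_CUBIC)  # pack 320x424
b=cv2.copyMakeBorder(b,0,450-b.shape[0],0,0,cv2.BORDER_CONSTANT)
cv2.imwrite("pics/crop.png",cv2.convertScaleAbs(np.hstack([a,b]),alpha=1.8))
E
```

```text
(no output)
```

View pics/crop.png

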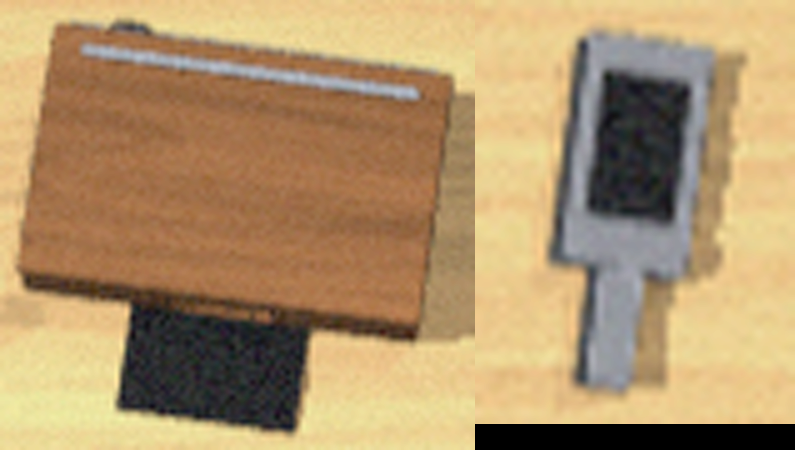

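The crop shows the radio's top corners at (55,25), (452,75), (415,325) and (22,270), and the ledge's outer corners at (118,408) and (295,432). The pack's top has nose corners (588,35) and (713,48), rear corners (562,262) and (687,276), and tab end (578,385)–(627,390).

```bash
python3 - <<'E'
from h import *
c=m.camera_params("top")
r=[px2w(c,225+x/5-.4,100+y/5-.4,.058)[:2] for x,y in[(55,25),(452,75),(415,325),(22,270)]]
l=[px2w(c,225+x/5-.4,100+y/5-.4,.006)[:2] for x,y in[(118,408),(295,432)]]
p=[px2w(c,355+(x-475)/8-.45,195+y/8-.45,.026)[:2] for x,y in[(588,35),(713,48),(687,276),(562,262),(578,385),(627,390)]]
n=np.linalg.norm
print("radio",np.round(r,4),[n(r[i]-r[(i+1)%4]) for i in range(4)]);print("ledge",l,n(l[0]-l[1]))
print("pack",np.round(p,4),[n(p[i]-p[(i+1)%4]) for i in range(4)],n(p[4]-p[5]))
f=((r[0]+r[1])-(r[2]+r[3]))/2; d=r[0]-r[1]+r[3]-r[2];yr=np.arctan2(-d[0],d[1]);print("yaw r",np.arctan2(f[1],f[0]),yr)
print("back mid",(r[2]+r[3])/2,"ledge mid",(l[0]+l[1])/2, "mouth via ledge",(l[0]+l[1])/2+.06*np.array([np.cos(yr),np.sin(yr)]))
g=(p[0]+p[1]-p[2]-p[3])/2;g2=(p[0]+p[1])/2-(p[4]+p[5])/2;print("yaw p",np.arctan2(g[1],g[0]),np.arctan2(g2[1],g2[0]),n(g2),"ctr",sum(p[:4])/4,"tabend",(p[4]+p[5])/2)
E
```

```text
radio [[ 0.7652  0.0803]
 [ 0.7334 -0.1353]
 [ 0.5961 -0.1124]
 [ 0.6297  0.0989]] [np.float64(0.2179203504126857), np.float64(0.13922350096984978), np.float64(0.21388176767544384), np.float64(0.13676047569267666)]
ledge [array([0.56156247, 0.05112822]), array([ 0.54651363, -0.04699078])] 0.09926633124393508
pack [[ 0.5044 -0.278 ]
 [ 0.4993 -0.3203]
 [ 0.4219 -0.3087]
 [ 0.4272 -0.2667]
 [ 0.3856 -0.2707]
 [ 0.3837 -0.2871]] [np.float64(0.04258634567464223), np.float64(0.07828642397241072), np.float64(0.0423649972287698), np.float64(0.0779969641186897)] 0.016542885118062612
yaw r -0.1507852839318724 -0.152016629802837
back mid [ 0.61288885 -0.00674275] ledge mid [0.55403805 0.00206872] mouth via ledge [ 0.61334611 -0.00701719]
yaw p -0.1476366936715813 -0.1713105234044232 0.11888749378167013 ctr [ 0.46318663 -0.29343243] tabend [ 0.38468516 -0.27891257]
```

```bash
cat >> h.py <<'E'
YR=-0.1515; MOUTH=np.array([.6131,-.0069]); YP=-.16; PACK=np.array([.4632,-.2934])
def ax(y): return np.array([np.cos(y),np.sin(y)])
def best(pos,yaw): 
    s=[(abs(q[6]),y) for y in(yaw,yaw+np.pi) if (q:=m.inverse_kinematics(pos,down(y))) is not None]
    return s
E
python3 - <<'E'
from h import *
P=[*(MOUTH-.07*ax(YR)),.25]; G=[*(PACK-.012*ax(YP)),.12]
print(best(P,YR),best(G,YP))
m.movep(P,down(YR+np.pi))
c=m.camera_params("wrist"); print(w2px(c,[*MOUTH,.006]),w2px(c,[*MOUTH,.058]),c)
snap("wrist","pics/w1.png",None,1.4); print(m.read_time(),m.read_tool_pos(),m.read_qpos())
import pickle; pickle.dump(c,open("c1.pkl","wb"))
E
```

```text
[(np.float64(1.7245907856498859), -0.1515), (np.float64(1.4197210923264338), 2.990092653589793)] [(np.float64(0.9846018344485331), -0.16), (np.float64(1.908613529140338), 2.981592653589793)]
[279.24552211 238.99361396] [279.01835437 254.61183688] {'mtx': array([[353.32357608,   0.        , 280.77542546],
       [  0.        , 353.32357608, 211.58358419],
       [  0.        ,   0.        ,   1.        ]]), 'R': array([[ 1.48661849e-01,  9.88887985e-01, -4.56773973e-04],
       [ 9.58809968e-01, -1.44027063e-01,  2.44825755e-01],
       [ 2.42039460e-01, -3.68342088e-02, -9.69566986e-01]]), 't': array([-0.08616703, -0.55719073,  0.28407512])}
2.7417 [0.54397681 0.00461727 0.24991746] [-0.84371177  0.1139905   0.82669747  1.71688398 -0.08578809  1.34825594
  1.41948588]
```

View pics/w1.png

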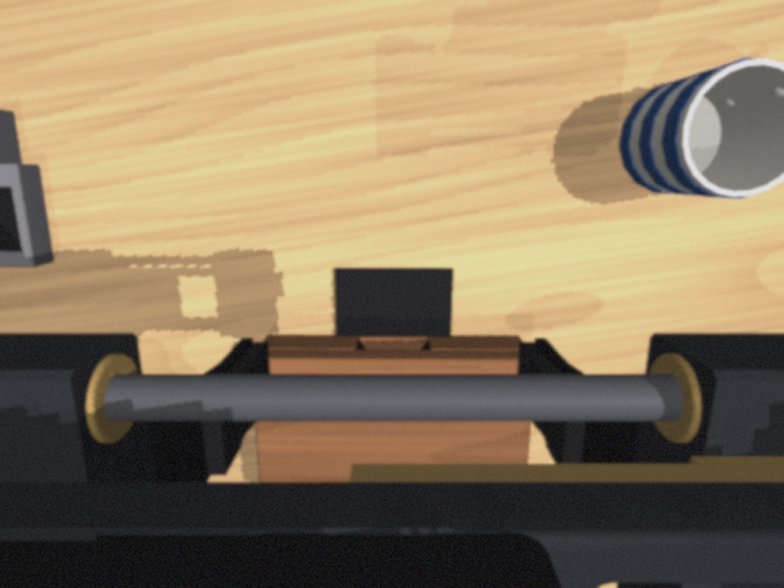

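The ledge's outer corners are at (335,268) and (452,268). The radio's back upper edge runs from (268,347) to (519,347), and the bay opening is around column 393.

```bash
python3 - <<'E'
from h import *
import pickle; c=pickle.load(open("c1.pkl","rb"))
W=lambda x,y,z:px2w(c,(x+.5)/1.4-.5,(y+.5)/1.4-.5,z)[:2]
a,b=W(335,268,.006),W(452,268,.006); e,f=W(268,347,.058),W(519,347,.058)
d=b-a; y=np.arctan2(-d[0],d[1]); print(a,b,np.linalg.norm(d),y,"mouth",(a+b)/2+.06*ax(YR)); d=f-e;print(e,f,np.linalg.norm(d),np.arctan2(-d[0],d[1]),(e+f)/2)
n=np.array([-np.sin(YR),np.cos(YR)]);print("lat offs",n@((a+b)/2-MOUTH),n@((e+f)/2-MOUTH), 'along',ax(YR)@((a+b)/2-MOUTH)+.06)
# grasp
m.ungrasp()
G=PACK-.012*ax(YP)
m.movep([*G,.12],down(YP))
m.move_straight([*G,.05]); snap("wrist","pics/w2.png"); print(m.read_time(),m.read_ft_force())
E
```

```text
[ 0.54820018 -0.04443534] [0.56269844 0.05206369] 0.0975820747822536 -0.14912713741627304 mouth [ 0.61476206 -0.00524109]
[ 0.59159279 -0.09772554] [0.61981815 0.09024022] 0.19007314491836544 -0.1490486176862586 [ 0.60570547 -0.00374266]
lat offs 0.0018907453817009231 0.002005184630706513 along 0.0013926539491085008
5.5917 [ 0.36864687 -0.04994559  0.31892108]
```

View pics/w2.png

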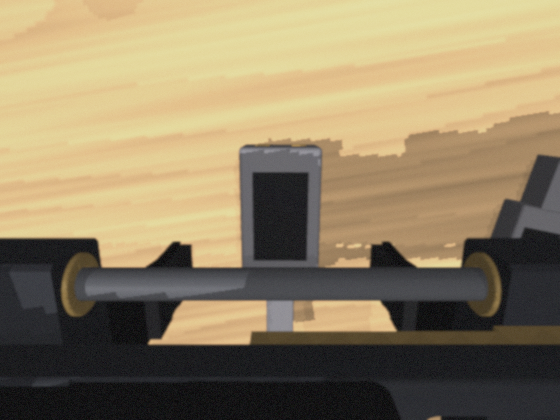

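The pack is centred between the fingers at column 280 and straight. Its nose edge is at row 150.

```bash
python3 - <<'E'
from h import *
c=m.camera_params("wrist"); nz=px2w(c,280.5,152,.026)[:2]; print("nose along pack x from est centre",ax(YP)@(nz-PACK))
p=m.read_tool_pos(); m.move_straight([p[0],p[1],.004],v=.08); m.clamp(25)
print(m.read_gripper_width()*87,m.read_grasp_force(),m.read_ft_force(),m.read_tool_pos())
m.move_straight([p[0],p[1],.06]); print(m.read_gripper_width()*87,m.read_grasp_force(),m.read_ft_force(),m.read_time())
M=MOUTH+.001*np.array([.15,.99])+.0007*ax(YR); yaw=-.150
t=M-(.04+.012+.035)*ax(yaw)   # nose 35mm before mouth
m.movep([*t,.06],down(yaw)); m.move_straight([*t,.0116],v=.1)
print(m.read_tool_pos(),m.read_ft_force(),m.read_time(),m.read_qpos())
c=m.camera_params("wrist");print(w2px(c,[*M,.006]),w2px(c,[*M,.0345]))
snap("wrist","pics/w3.png"); 
E
```

```text
nose along pack x from est centre 0.04024613022287542
43.894791996498306 24.99909918755293 [0.27058648 0.39097276 0.59246866] [ 0.45187145 -0.29193616  0.00400484]
43.95104574916946 24.99903229996562 [-0.17854361 -0.35719431 -1.73937661] 7.6333
[0.52806726 0.00637793 0.01172112] [ 0.72143237 -0.32471996 -2.00529717] 9.4417 [-0.9606316   0.51454521  1.0590617   2.01461647 -0.56068079  0.93772628
 -1.32887783]
[280.88580499  76.04720977] [280.97213027  66.33676913]
```

View pics/w3.png

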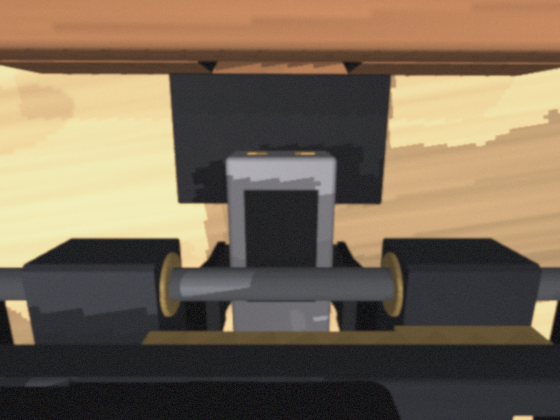

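The ledge is centred at column 280.5, the pack at 281 and the mouth at 280, so they line up to within about 0.5 mm. I insert with force checks.

```bash
python3 - <<'E'
from h import *
yaw=-.150; u=ax(yaw); n=np.array([-u[1],u[0]])
p0=np.array(m.read_tool_pos()); f0=np.array(m.read_ft_force())
for s in [.03,.038,*np.arange(.042,.0591,.002)]:
    m.move_straight([*(p0[:2]+s*u),p0[2]],v=.08)
    f=np.array(m.read_ft_force())-f0; print(round(s,3),"along %.1f lat %.1f z %.1f"%(f[:2]@u,f[:2]@n,f[2]))
    if np.linalg.norm(f)>8: break
print(m.read_time())
snap("wrist","pics/w4.png")
E
```

```text
0.03 along -0.7 lat -0.1 z 1.0
0.038 along -0.2 lat 0.0 z -1.8
0.042 along 0.7 lat -0.2 z -2.1
0.044 along 0.7 lat 0.3 z -1.6
0.046 along 1.4 lat -1.7 z -2.7
0.048 along 0.8 lat -0.3 z -3.2
0.05 along 0.6 lat -0.5 z -1.8
0.052 along 1.4 lat -0.5 z -3.5
0.054 along 0.8 lat -0.6 z -3.9
0.056 along 1.2 lat -0.0 z -2.5
0.058 along 1.0 lat -0.2 z -3.7
12.525
```

View pics/w4.png

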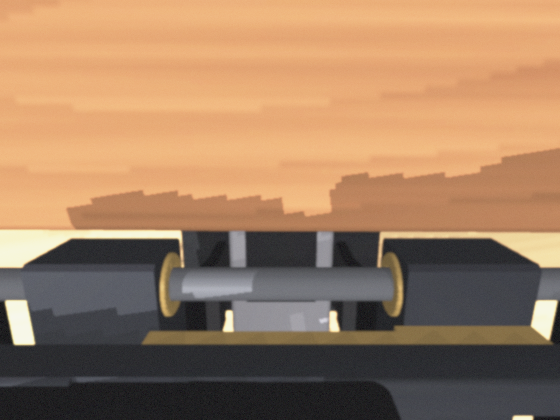

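The nose is about 23 mm inside with low forces. I release it, then push on the tab's end with shut fingers.

```bash
cat > push.py <<'E'
from h import *
yaw=-.150; u=ax(yaw); n=np.array([-u[1],u[0]])
def frc(f0): 
    f=np.mean([m.read_ft_force() for _ in range(3)],axis=0)-f0; return f[:2]@u,f[:2]@n,f[2]
E
python3 - <<'E'
from push import *
p=np.array(m.read_tool_pos()); m.ungrasp(); print("rel",p,m.read_ft_force())
m.move_straight([*p[:2],.07]); b=p[:2]-.100*u
m.move_straight([*b,.07],v=.2); m.clamp(30); m.move_straight([*b,.013],v=.12)
m.pause(.1); f0=np.mean([m.read_ft_force() for _ in range(3)],axis=0); print(f0,m.read_time(),m.read_gripper_width())
np.save("st.npy",[*b,*f0])
for s in np.arange(.008,.068,.002):
    m.move_straight([*(b+s*u),.013],v=.04); a=frc(f0); print("%.3f"%s,np.round(a,1),end=' | ')
    if a[0]<-10 or abs(a[1])>8: break
print(m.read_time())
snap("top","pics/t5.png",(225,100,325,200),5)
E
```

```text
rel [ 0.5858906  -0.00211294  0.01202591] [ 0.53772516  0.69136791 -0.53008324]
[-0.37042751  0.907257    0.61944511] 16.9833 0.00559375952337836
0.008 [-0.1 -1.5 -1. ] | 0.010 [-0.1 -1.2 -1. ] | 0.012 [ 0.5 -0.7 -1.3] | 0.014 [ 0.3 -0.5 -0.6] | 0.016 [ 1.1 -0.3 -0.9] | 0.018 [ 0.2 -1.1 -0.7] | 0.020 [ 0.4 -0.4  0. ] | 0.022 [ 1.1 -0.6 -0.8] | 0.024 [ 0.4  0.1 -1.3] | 0.026 [ 0.4 -0.9 -0.4] | 0.028 [-0.6 -0.9 -1.7] | 0.030 [ 1.3 -1.4 -0.7] | 0.032 [ 0.7 -1.2 -0.5] | 0.034 [-0.1 -0.8 -0.6] | 0.036 [ 1.1 -0.9 -0.3] | 0.038 [ 0.3 -0.7  0.3] | 0.040 [ 0.6 -0.4 -0.3] | 0.042 [ 0.2 -1.  -1. ] | 0.044 [ 0.2 -1.3 -0.2] | 0.046 [-2.  -0.8 -0.3] | 0.048 [-2.4 -0.2 -0.6] | 0.050 [-1.  -0.6 -1.8] | 0.052 [-1.7 -0.3 -2.2] | 0.054 [-0.6 -0.8 -1.3] | 0.056 [-0.6 -2.  -1. ] | 0.058 [-0.8 -0.7 -2.2] | 0.060 [ 0.4 -0.8 -1. ] | 0.062 [-0.8 -1.8 -1.9] | 0.064 [-1.  -1.1 -2. ] | 0.066 [-0.4 -0.8 -1.3] | 24.5833
```

View pics/t5.png

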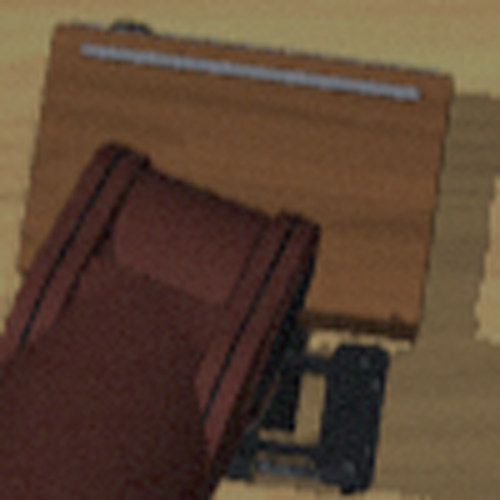

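The arm hides the pack here, but the shoe showed as drag from s=0.046, at a nose depth of about 46 mm as expected. The nose is now about 67 mm in, so I carry on in finer steps.

```bash
python3 - <<'E'
from push import *
st=np.load("st.npy"); b,f0=st[:2],st[2:]; s=.066
while s<.100:
    a0=frc(f0) if s==.066 else a
    s+= .001 if s<.078 else (.0002 if a0[0]<-5 else .0004)
    m.move_straight([*(b+s*u),.013],v=.02); a=frc(f0); print("%.4f"%s,np.round(a,1),end=' | ')
    if a[0]<-15.8: break
    if m.read_time()>45: break
m.pause(.15); print("\n",frc(f0),m.read_tool_pos(),m.read_time())
E
```

```text
0.0670 [-1.4  0.1 -0.6] | 0.0680 [-1.3 -1.8 -1. ] | 0.0690 [-1.2 -1.6 -0.9] | 0.0700 [-1.2 -1.1 -0.8] | 0.0710 [-1.1 -1.9 -2.1] | 0.0720 [-1.7 -2.3 -0.1] | 0.0730 [-1.2 -1.2 -0.7] | 0.0740 [-0.8 -1.9 -0.4] | 0.0750 [-1.9 -1.5 -0.9] | 0.0760 [-0.6 -1.4 -1.2] | 0.0770 [-0.9 -2.1 -0.9] | 0.0780 [-0.5 -2.2 -0.6] | 0.0784 [-1.6 -1.7 -1.7] | 0.0788 [-1.2 -2.2 -0.8] | 0.0792 [-1.8 -1.5 -0.6] | 0.0796 [-1.9 -1.3 -0.8] | 0.0800 [-1.4 -2.2 -1.4] | 0.0804 [-1.9 -1.  -0.8] | 0.0808 [-2.7 -2.2  0.2] | 0.0812 [-2.7 -2.   0.2] | 0.0816 [-2.7 -3.2 -0.4] | 0.0820 [-2.8 -1.9 -0.1] | 0.0824 [-1.6 -0.7 -0.3] | 0.0828 [-2.3 -1.5 -0.9] | 0.0832 [-2.1 -1.2  0.6] | 0.0836 [-3.5 -2.  -0.3] | 0.0840 [-3.1 -1.5 -0.4] | 0.0844 [-1.8 -2.3 -1.1] | 0.0848 [-4.2 -2.3  0.8] | 0.0852 [-6.4 -2.5  2.9] | 0.0854 [-6.1 -1.7  2.7] | 0.0856 [-8.3 -1.5  3.7] | 0.0858 [-8.7 -2.6  3.4] | 0.0860 [-7.8 -2.8  4.7] | 0.0862 [-9.6 -2.   4.3] | 0.0864 [-9.4 -2.3  5.5] | 0.0866 [-10.9  -2.1   4.9] | 0.0868 [-11.4  -1.2   5.2] | 0.0870 [-12.   -2.6   6.5] | 0.0872 [-12.5  -1.8   6.3] | 0.0874 [-12.5  -2.4   5.4] | 0.0876 [-13.4  -2.4   7.3] | 0.0878 [-15.1  -3.1   7.9] | 0.0880 [-14.9  -2.6   8.1] | 0.0882 [-15.   -1.6   7.9] | 0.0884 [-16.4  -2.    8.4] | 
 (np.float64(-16.112045198821495), np.float64(-2.0268576404461376), np.float64(8.448168208406424)) [ 5.71262288e-01 -7.40536969e-05  1.22991719e-02] 36.2833
```

Contact block at s≈0.081 and the solid stop at s≈0.085 were both felt, and it is pressed to 16 N. I back off and check.

```bash
python3 - <<'E'
from push import *
p=np.array(m.read_tool_pos()); m.move_straight([*(p[:2]-.03*u),p[2]],v=.06)
m.move_straight([*(p[:2]-.10*u),.10],v=.12)
c=m.camera_params("wrist"); M=MOUTH+.001*n+.0007*u
for d in(-.026,-.032,-.038): print(d,w2px(c,[*(M+d*u),.032]))
print(w2px(c,[*(M-.06*u+.05*n),.006]),w2px(c,[*(M-.06*u-.05*n),.006]))
snap("wrist","pics/w6.png",None,1.4); print(m.read_time(),m.read_ft_force())
E
```

```text
-0.026 [281.57935917  34.92592031]
-0.032 [281.56283646  45.85911474]
-0.038 [281.54654302  56.64060446]
[208.98616719  97.60377728] [353.83640224  97.76924938]
38.1167 [ 0.78386476 -0.12369926  1.00202854]
```

View pics/w6.png

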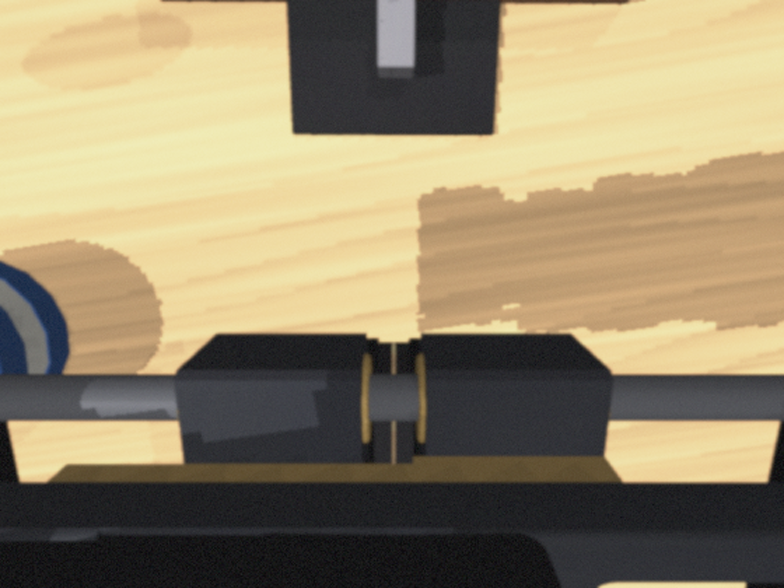

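The tab's end is at (396,68), which means about 34 mm stands out. That is within the 26–38 mm range, the tab is straight and centred, and nothing else was disturbed. I hand it in.

```bash
python3 -c "
from h import *
print(m.job_done())"
```

```text
the job is handed in; nothing more can be done
None
```

The grey battery pack is in the bay, pressed against the solid stop with about 16 N and released there with about 34 mm of tab standing out; the job is handed in at about 38 s, but no verdict was returned.

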